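# Shut the slide box and stand it on end at the bookend

### The job

The grey slide box on the sloped rest has its lid ajar: press the lid fully shut while it lies there. Then take the box off and stand it upright on the bookend's base, on the thin side that now sits on the rest's lip: midway along the low wall, its underside parallel to the wall and within a centimetre of it, the lid facing away and still shut. Set it down before letting go, and do not disturb the specimen pot or the loupe.

Things in the scene. Friction and masses are not known exactly. Their poses are not given: they have to be found in the camera images.
- slide_box: Grey hinged slide box, 82 x 98 x 34 mm (x, y, z), 0.12 kg. Origin: centre of its underside; z points out through the lid (top at 34 mm, seam at 20). Sides at y = -49 and +49 mm: it lies at 50 degrees on the rest, on its -y side, y uphill; standing as wanted, y points straight up. The lid's free front edge is at x = -40 mm, its hinge line at x = +43, z = 20 mm, along y.
- slide_box_lid (a joint): Lid hinge of the slide box, rad: 0 = shut, grows as the front edge rises (ajar by 0.2 to 0.4 at the start). A slightly stiff hinge: the lid stays where it is left.
- rest: Fixed aluminium sloped rest, base 100 x 84 x 6 mm. Origin: on the worktop below its middle; the slope rises to its own +y at 50 degrees. Two rails 12 mm wide (x = -36 and +36 mm, open between them) carry the box's underside up to 21 mm beyond its middle, so the uppermost 28 mm are free; a 16 mm high lip holds the box's lower side. About 70 mm tall.
- bookend: Fixed aluminium bookend. Origin: on the worktop, near the base's centre. Base plate 4 mm thick, 130 mm along x, free standing area y = -46 to +30 mm. A low wall, 4 mm thick, its top 50 mm above the worktop, runs along x; its face toward the standing area is at y = +30 mm. The box's underside goes toward that wall.
- specimen_pot: Bystander: white screw-lid pot, 47 mm across, 43 mm tall, origin at the centre of its underside.
- loupe: Bystander: loupe, clear cylinder with a black ring, 41 mm across, 42 mm tall, origin at the centre of its underside.

How it is judged:
On the way, in this order (a step that is already met when the one before it is completed fails the run):
1. the lid is pressed shut by the fingers while the box still lies on the rest (value of joint slide_box_lid below 0.035 rad and contact force between the fingers and slide_box above 1.5 N and distance of slide_box from where it was at the start of the episode below 0.02 m), for 0.1 s.
2. the box is held upright just on or less than 10 mm above the bookend's base (angle between slide_box's own y axis and vertical below 0.25 rad and contact force between the fingers and slide_box above 1.5 N and z of slide_box in the frame of bookend below 0.063 m and horizontal distance between slide_box and bookend below 0.06 m), for 0.1 s.
At the end, for the whole second after the job is handed in: The slide box stands at rest on the bookend's base on its -y side: y axis within 3.4 degrees of vertical, lid shut (joint below 0.05 rad), broad faces within 8 degrees of parallel to the wall, middle within 18 mm of the wall's middle, underside toward the wall and at most 13 mm from it (angle between slide_box's own y axis and vertical below 0.06 rad and value of joint slide_box_lid below 0.05 rad and angle between the z axis of slide_box and the y axis of bookend, either way round below 0.14 rad and x of slide_box in the frame of bookend between -0.018 and 0.018 m and y of slide_box in the frame of bookend between 0.017 and 0.032 m and z of slide_box in the frame of bookend between 0.049 and 0.057 m and linear speed of slide_box below 0.02 m/s); the robot touches nothing.
It fails at once if the specimen pot is moved more than 15 mm (distance of specimen_pot from where it was at the start of the episode above 0.015 m).
It fails at once if the loupe is moved more than 15 mm (distance of loupe from where it was at the start of the episode above 0.015 m).
It also fails if it takes over 45 s, if anything falls off the work surface, if the arm or the gripper's body presses on something with over 40 N, if the wrist force passes 120 N, or if a joint passes its speed limit or range.

### The arm

A 7-joint arm with a two-finger parallel gripper is mounted at the origin on a cart in front of the work surface, level with it; the furniture and walls round the work are solid. World frame = base frame: x ahead of the robot, y to its left, z up, the work surface at z = 0. Lengths are in m, angles in rad, forces in N, time in s.
With the tool pointing down it reaches from about 0.4 to 0.875 m from the base axis. Payload 6.5 kg.
Tool frame: the origin (TCP) lies at the very end of the fingers, on their centre line; the grasp point (between the pads) lies 19 mm behind it (ctrl.grip_point_offset is the distance from the TCP to the grasp point, in m); z points along the fingers, y is the line along which they close (so a half turn about z gives the same grasp; the last joint's range is limited). The gripper opens to 85 mm and grips with 20 to 120 N. Pads are 22 mm wide; open, the fingers measure 114 mm over their backs; the gripper's body (76 mm by 85 mm) begins 54 mm behind the grasp point. The pads swing forward as they close: fully open they stand 13 mm farther back than shut.
Start: joints at [1.275, 0.536, -0.004, 1.538, 0.003, 1.067, -0.071], TCP at [0.148, -0.633, 0.231] pointing down, gripper open.
Joint ranges: [-2.7, 2.7], [-0.37, 2.16], [-1.27, 1.26], [0.24, 2.4], [-1.31, 4.45], [0.19, 1.91], [-2.76, 2.76]. Speed limits (rad/s): [2.39, 2.39, 3.14, 3.14, 3.14, 3.14, 3.14].

### API

Orientations are given as a unit quaternion [x, y, z, w].
In Python, from workcell import ctrl gives the robot as it stands. The module is installed in compiled form; this text tells all that it offers.
- The arm moves only by the tool drive_tool, never from a script. Its argument "deltas" is one flat list of numbers, 6 for each row, row after row: the shift along the tool's x, y, z in cm, then the turn, a rotation vector about the tool's x, y, z in degrees. In form: [x, y, z, rx, ry, rz, x, y, z, rx, ry, rz, ...]. A call has 1 to 10 rows; each row is the pose to reach, as a shift and turn from the pose commanded when the call began, along the tool's axes at that moment; what a row does not reach only later rows make up. A row lasts 1/10 s, in which the tool goes at most 50 mm and 8.59 degrees, less where a joint would pass 70% of its speed; a pose out of reach is approached as far as the arm can. A call with a gripper value outside its range is refused whole. "grip" is the finger opening in cm, from 0 to 8.54, set as the call begins (left out, the last holds). The fingers move at their own pace and stop on an object; "newtons" is the grip in N (left out, the last holds). Time passes only in rows, so rows that repeat a pose let the fingers close. It gives the time, the measured TCP pose, the force, the opening and the grip force at its end, in the units of the state.
- ctrl.sense(): the state, without advancing time (a new reading comes with each control period).
- ctrl.camera(name): name is "scene" or "top"; returns the picture (420x560x3 uint8, red, green, blue); there is no depth.
- ctrl.camera_params(name): a dict with "camera_matrix" (3x3 intrinsics, pixels), "eye" and "orientation" of the camera in the world. Camera axes: x right, y up, looking along -z (the intrinsics and any distortion apply to the point x, -y, -z); pixel columns grow to the right and rows downward; lengths in m; the calibration is good to about 2 mm. A picture is of the moment at which its call begins. camera_params takes no time and is no camera call.
- ctrl.finish_job(): hands the job in; it is judged then, once.
The state is a dict: "clock": time; "joint_positions": joint angles; "qvel": joint speeds; "joint_efforts": joint torques, N m; "tcp_pos": TCP position; "eef_rot": TCP orientation; "ft_force": force on the tool from outside, world axes, zero at the start; "torque": the same for the moment, N m; "gripper_width": opening from 0.0 (shut) to 1.0 (fully open); "grip_force": force on a finger pad.
Only numpy, scipy, OpenCV 4.12 (cv2) and the standard library are available. Lean on these libraries where they do the work, as an engineer would, in place of code of your own. Each camera call takes 0.05 s, during which the arm holds its last target. There are 200 camera calls.

## Working session

There is one attempt and no reset: what is moved stays moved. The work goes in short steps, Python scripts to look and compute and a tool call to move; the robot and the scene stay as the last step left them, time stands still between calls to the robot, and variables do not carry over. Pictures are saved under pics/ and viewed, at most 10 in all, crops included, and the job is handed in when it is done.

Besides the shell and the picture viewer there is one more tool, called in YAML: its name, and indented under it one key for each argument. drive_tool: Moves the arm, as the interface text tells. Its arguments: {"type":"object","properties":{"deltas":{"type":"array","items":{"type":"number"}},"grip":{"type":"number"},"newtons":{"type":"number"}},"required":["deltas"]}

```bash
mkdir -p pics
python3 - <<'E'
from workcell import ctrl
import cv2,numpy as np
s=ctrl.sense();print({k:np.round(v,3) for k,v in s.items()})
print(ctrl.grip_point_offset)
for n in("scene","top"):
    p=ctrl.camera_params(n);print(n,p)
    im=ctrl.camera(n)[:,:,::-1];cv2.imwrite(f"pics/{n}0.png",im)
    cv2.imwrite(f"pics/{n}0b.png",cv2.resize(im,(800,600),interpolation=cv2.INTER_CUBIC))
E
```

```text
{'clock': np.float64(0.0), 'joint_positions': array([ 1.275,  0.537, -0.004,  1.539,  0.003,  1.067, -0.071]), 'qvel': array([ 0.001, -0.   ,  0.001, -0.   , -0.   ,  0.001,  0.001]), 'joint_efforts': array([-0.0000e+00, -5.8341e+01,  1.0480e+00, -2.5910e+01,  1.2000e-02,
        1.0000e-02, -0.0000e+00]), 'tcp_pos': array([ 0.148, -0.632,  0.23 ]), 'eef_rot': array([ 0.993,  0.115, -0.   , -0.001]), 'ft_force': array([-0.047,  0.097,  0.018]), 'torque': array([-0.012,  0.023, -0.095]), 'grip_force': np.float64(0.0), 'gripper_width': np.float64(0.997)}
0.0187
scene {'camera_matrix': array([[395.60462798,   0.        , 279.17924305],
       [  0.        , 395.60462798, 211.80641515],
       [  0.        ,   0.        ,   1.        ]]), 'eye': array([ 0.1872787 , -0.56990362,  0.71285755]), 'orientation': array([ 0.34451256, -0.0991483 , -0.28086339,  0.89027887])}
top {'camera_matrix': array([[410.60579217,   0.        , 278.86413576],
       [  0.        , 410.60579217, 208.29555567],
       [  0.        ,   0.        ,   1.        ]]), 'eye': array([ 0.40233776, -0.12293747,  0.94407433]), 'orientation': array([-0.03901635,  0.03335377,  0.71338617, -0.6988887 ])}
```

View pics/scene0b.png

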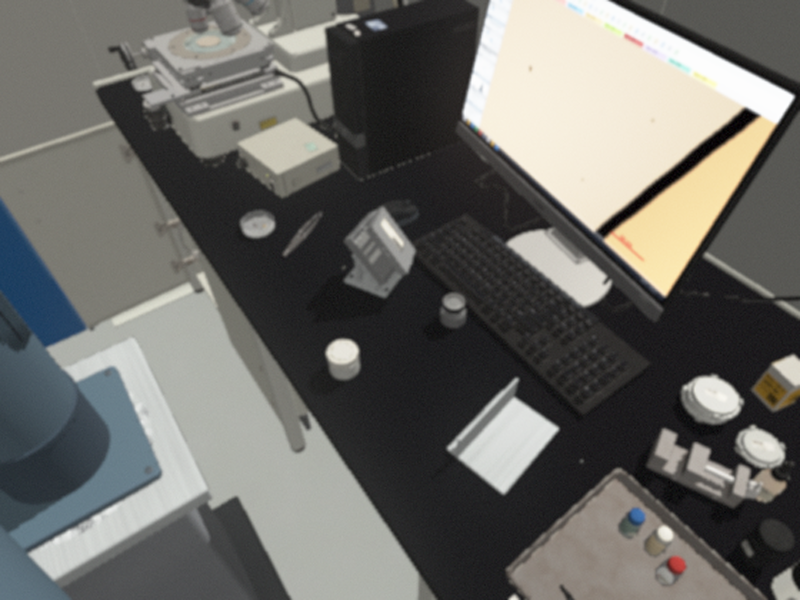

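View pics/top0b.png

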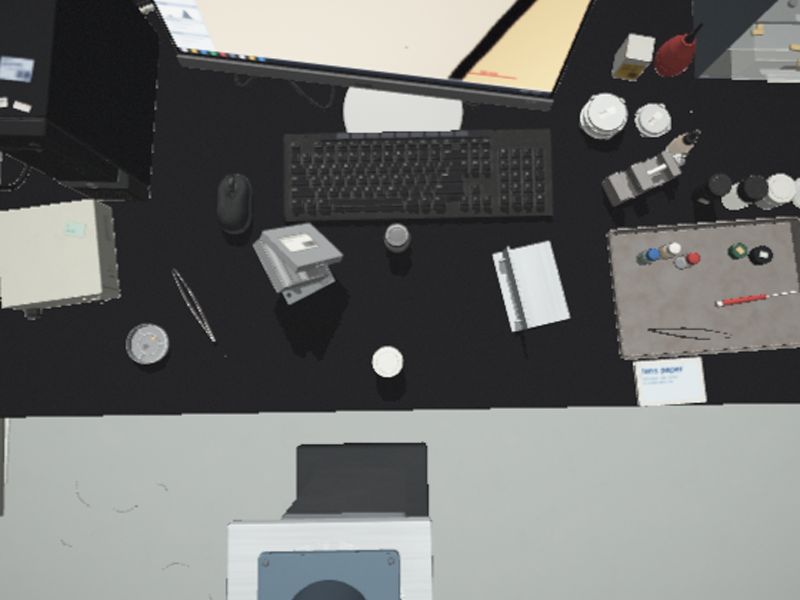

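The scene view shows the box on its rest at about (378,250) and the bookend at (505,440). The top view has the rest at (300,262), the bookend at (532,285), the pot at (388,361) and the loupe at (397,236). Next I'll enlarge both.

Run:
```python
import cv2,numpy as np
t=cv2.imread("pics/top0.png");s=cv2.imread("pics/scene0.png")
def crop(im,x,y,w,h,k):
    c=cv2.resize(im[y:y+h,x:x+w],None,fx=k,fy=k,interpolation=cv2.INTER_CUBIC)
    for i in range(0,w,10):
        cv2.line(c,(i*k,0),(i*k,6 if i%50 else 14),(0,255,255),1)
        if i%20==0: cv2.putText(c,str(x+i),(i*k,22),0,.35,(0,255,255),1)
    for i in range(0,h,10):
        cv2.line(c,(0,i*k),(6,i*k),(0,255,255),1)
        if i%20==0: cv2.putText(c,str(y+i),(8,i*k+4),0,.35,(0,255,255),1)
    return np.clip(c.astype(float)*1.3,0,255).astype(np.uint8)
# rest: top x 170-245,y 150-215 ; scene x 230-295,y 140-210
a=crop(t,172,148,80,75,5);b=crop(s,228,138,80,75,5)
c=crop(t,335,160,80,75,5);d=crop(s,310,260,80,90,5)[:375]
d=crop(s,310,263,85,85,5);
cv2.imwrite("pics/rest.png",np.hstack([crop(t,172,148,65,80,6),crop(s,230,138,65,80,6)]))
cv2.imwrite("pics/book.png",np.hstack([crop(t,340,160,65,80,6)[:,:390],crop(s,312,263,65*1+15,80,5)[:480] if 0 else cv2.copyMakeBorder(crop(s,310,263,82,85,5),0,55,0,0,cv2.BORDER_CONSTANT)]))
```

```text
(no output)
```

View pics/rest.png

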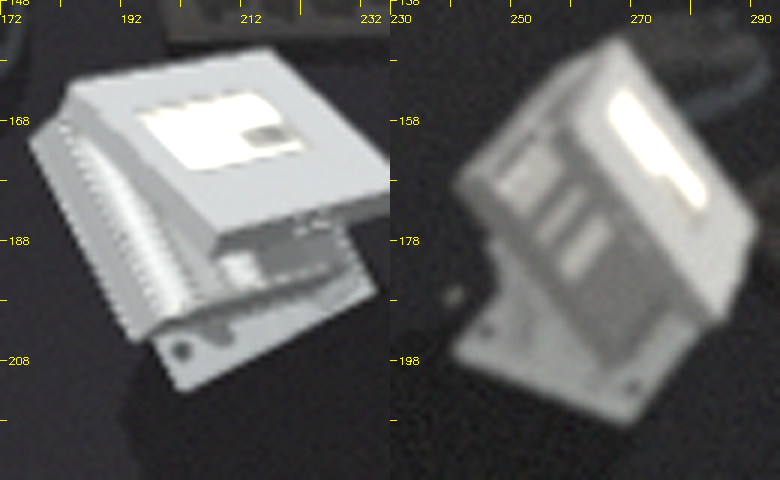

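View pics/book.png

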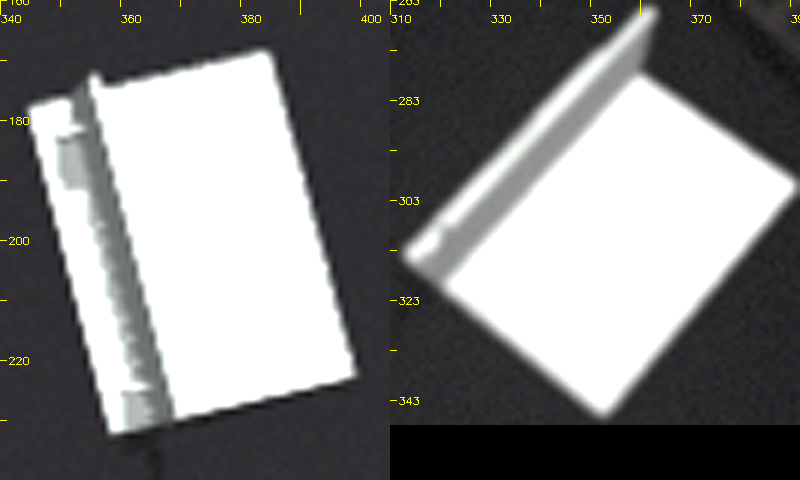

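Rest crops: the base corners are at top-view (202,213) and (234,196), and at scene-view (241,197) and (270,208). Bookend: base corners in the top view are (385,168), (399,223), (345,178) and (358,233), with the wall on the left. I'll convert these to positions and test the rest hypotheses.

```bash
cat > h.py <<'E'
import numpy as np,cv2
from workcell import ctrl
from scipy.spatial.transform import Rotation as R
P={n:ctrl.camera_params(n) for n in("scene","top")}
def proj(n,X):
    p=P[n];c=R.from_quat(p["orientation"]).inv().apply(np.atleast_2d(X)-p["eye"])*[1,-1,-1]
    q=c@p["camera_matrix"].T;return q[:,:2]/q[:,2:]
def onz(n,uv,z):
    p=P[n];d=np.linalg.solve(p["camera_matrix"],[*uv,1])*[1,-1,-1]
    d=R.from_quat(p["orientation"]).apply(d);return p["eye"]+d*(z-p["eye"][2])/d[2]
E
python3 - <<'E'
from h import *
np.set_printoptions(precision=3,suppress=True)
print("rest base");
for n,uv in[("top",(202,213)),("top",(234.5,196)),("scene",(241,197.5)),("scene",(269.5,208.5))]:print(n,onz(n,uv,.006))
print("book")
for uv in[(345,177.5),(385,168),(399,223),(358,232.5)]:print("t",onz("top",uv,.004))
for uv in[(352.5,346),(391.5,300),(359.5,278),(321,319)]:print("s",onz("scene",uv,.004))
for n,uv in[("scene",(313,314)),("scene",(362,265)),("top",(355.5,172))]:print(n,"wall",onz(n,uv,.05))
print("pot",onz("top",(388*.7,361*.7),.043),onz("scene",(343*.7,349*.7),.043),"loupe",onz("top",(397*.7,234*.7),.042),onz("scene",(454*.7,301*.7),.042))
E
```

```text
rest base
top [0.492 0.06  0.006]
top [ 0.529 -0.015  0.006]
scene [0.489 0.055 0.006]
scene [ 0.526 -0.017  0.006]
book
t [ 0.567 -0.271  0.004]
t [ 0.588 -0.364  0.004]
t [ 0.459 -0.39   0.004]
t [ 0.44  -0.296  0.004]
s [ 0.461 -0.39   0.004]
s [ 0.588 -0.363  0.004]
s [ 0.571 -0.288  0.004]
s [ 0.448 -0.314  0.004]
scene wall [ 0.425 -0.315  0.05 ]
scene wall [ 0.571 -0.287  0.05 ]
top wall [ 0.571 -0.287  0.05 ]
pot [ 0.398 -0.099  0.043] [ 0.4   -0.095  0.043] loupe [ 0.595 -0.116  0.042] [ 0.595 -0.115  0.042]
```

```bash
cat >> h.py <<'E'
def boxpose(c,yaw,dz=0.):  # rest frame -> box pose given rest origin, rest yaw
    A=R.from_euler('z',yaw)*R.from_euler('x',50,degrees=True)
    return A
def verts(lid):
    b=np.array([[x,y,z] for z in(0,.02) for x,y in((-.041,-.049),(.041,-.049),(.041,.049),(-.041,.049))])
    l=np.array([[x,y,z] for z in(.02,.034) for x,y in((-.041,-.049),(.041,-.049),(.041,.049),(-.041,.049))])
    h=np.array([.043,0,.02]);l=R.from_euler('y',lid).apply(l-h)+h  # front (-x) rises
    return np.vstack([b,l])
E
python3 - <<'E'
from h import *
out=[]
for yaw in (np.arctan2(.037,.074)+np.pi, np.arctan2(.037,.074)):
    A=boxpose(None,yaw); Z=R.from_euler('z',yaw)
    c=np.array([.554,.043,0.])
    o=c+A.apply([0,0,0])+[0,0,.048]
    V=A.apply(verts(.3))+o
    base=Z.apply([[x,y,.006] for x,y in((-.05,-.042),(.05,-.042),(.05,.042),(-.05,.042))])+c
    row=[]
    for n,(x,y) in(("top",(172,148)),("scene",(230,138))):
        im=cv2.resize(cv2.imread(f"pics/{n}0.png")[y-18:y+70,x-5:x+75],None,fx=5,fy=5)
        f=lambda X:np.round((proj(n,X)-[x-5,y-18]+.5)*5).astype(int)
        cv2.polylines(im,[f(base)],1,(0,255,255))
        for k,col in((0,(0,255,0)),(1,(0,160,0)),(2,(255,0,255)),(3,(0,0,255))):cv2.polylines(im,[f(V[4*k:4*k+4])],1,col)
        row.append(im)
    out.append(np.hstack(row))
cv2.imwrite("pics/hyp.png",cv2.resize(np.vstack(out),(720,600)) if 0 else cv2.resize(np.vstack(out),None,fx=.68,fy=.68))
E
```

```text
(no output)
```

View pics/hyp.png

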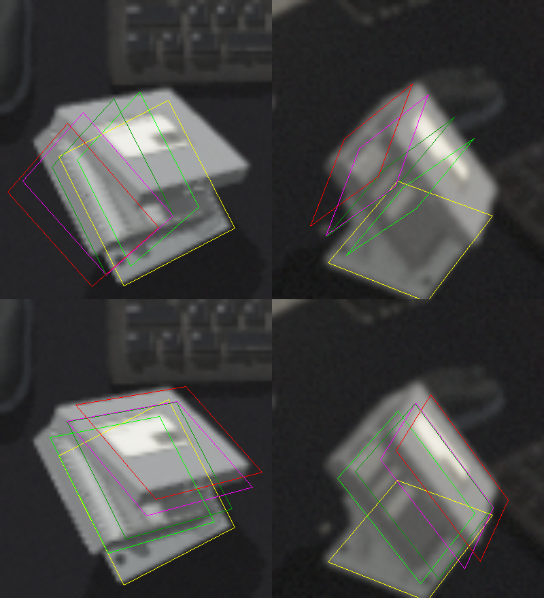

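The lower hypothesis fits: the rest's +y points to world (-0.45, 0.89) and the lid faces −y. Now I'll fit the exact box pose and lid angle.

Run:
```python
from h import *
from scipy.optimize import least_squares
np.set_printoptions(precision=3,suppress=True)
# vertex idx order (-,-),(+,-),(+,+),(-,+); lid top 12..15, bottom 0..3
obs=[("top",14,183.5,162.5),("top",13,217,156),("top",12,237,179.5),("top",15,208,188),("top",2,177,172),("top",3,195,205),
("scene",14,268.3,144.5),("scene",13,291.2,175.5),("scene",12,284.8,192),("scene",15,259.2,158.8),("scene",3,241,169),("scene",0,267.5,199.5)]
def f(p):
    V=boxpose(0,p[3]).apply(verts(p[4]))+p[:3]
    return np.concatenate([proj(n,V[i])[0]-[u,v] for n,i,u,v in obs])
r=least_squares(f,[.554,.043,.05,.46,.3],loss='soft_l1');print(r.x,np.degrees(r.x[3]));print(f(r.x).reshape(-1,2))
p=r.x;A=boxpose(0,p[3]);o=p[:3];print("box axes\n",A.as_matrix())
Z=R.from_euler('z',p[3]);print("box in rest(c=.554,.043)",Z.inv().apply(o-[.554,.043,0]))
print(A.apply(verts(0))+o)
print("slanted lid front centre",(A.apply(verts(p[4]))+o)[[12,15]])
```

```text
[0.551 0.051 0.054 0.493 0.326] 28.2223876794623
[[ 0.239 -0.933]
 [-0.598 -0.797]
 [ 3.09  -0.256]
 [ 0.732  0.045]
 [-0.611 -0.393]
 [-0.3    0.242]
 [-0.458 -0.517]
 [-0.047 -0.725]
 [-0.411  0.307]
 [-0.09   1.18 ]
 [-0.014  0.217]
 [-1.56   0.423]]
box axes
 [[ 0.881 -0.304  0.362]
 [ 0.473  0.566 -0.675]
 [ 0.     0.766  0.643]]
box in rest(c=.554,.043) [0.001 0.008 0.054]
[[ 0.53   0.003  0.017]
 [ 0.602  0.042  0.017]
 [ 0.572  0.098  0.092]
 [ 0.5    0.059  0.092]
 [ 0.537 -0.01   0.03 ]
 [ 0.609  0.029  0.03 ]
 [ 0.58   0.084  0.105]
 [ 0.507  0.045  0.105]
 [ 0.537 -0.01   0.03 ]
 [ 0.609  0.029  0.03 ]
 [ 0.58   0.084  0.105]
 [ 0.507  0.045  0.105]
 [ 0.542 -0.02   0.039]
 [ 0.614  0.019  0.039]
 [ 0.585  0.075  0.114]
 [ 0.512  0.036  0.114]]
slanted lid front centre [[ 0.56  -0.033  0.055]
 [ 0.53   0.023  0.131]]
```

The fit is good, within about 1 px. My plan is one grasp with the fingers across the box's thickness at its free upper part, approaching along −y_box. Squeezing there presses the lid shut against the rest, and the same hold then carries the box. Tool x equals box x and tool y equals box z.

```bash
cat >> h.py <<'E'
np.set_printoptions(precision=3,suppress=True)
YAW=.487;A=boxpose(0,YAW);O=np.array([.551,.050,.054])
Gr=R.from_matrix(np.c_[A.apply([1,0,0]),A.apply([0,0,1]),-A.apply([0,1,0])])
def delta(p,Rt,ref=None):
    s=ctrl.sense();p0,r0=(s["tcp_pos"],R.from_quat(s["eef_rot"])) if ref is None else ref
    d=np.r_[r0.inv().apply(p-p0)*100,(r0.inv()*Rt).as_rotvec(degrees=True)]
    print(np.round(d,2).tolist());return p,Rt
E
python3 - <<'E'
from h import *
s=ctrl.sense();r0=R.from_quat(s["eef_rot"])
a=delta(np.array([.45,-.35,.28]),r0)
b=O+A.apply([-.01,.016+.22,.017]);print(b)
delta(b,Gr,a)
E
```

```text
[35.85, -20.62, -4.92, 0.0, 0.0, 0.0]
[0.477 0.168 0.246]
[14.45, -49.8, 3.5, -39.86, 5.14, -14.13]
```

drive_tool:
  deltas: [35.9, -20.6, -4.9, 0, 0, 0, 35.9, -20.6, -4.9, 0, 0, 0, 35.9, -20.6, -4.9, 0, 0, 0, 35.9, -20.6, -4.9, 0, 0, 0, 35.9, -20.6, -4.9, 0, 0, 0, 35.9, -20.6, -4.9, 0, 0, 0, 35.9, -20.6, -4.9, 0, 0, 0, 35.9, -20.6, -4.9, 0, 0, 0, 35.9, -20.6, -4.9, 0, 0, 0, 35.9, -20.6, -4.9, 0, 0, 0]
  grip: 8.54

```text
clock: 1.1
tcp_pos: [0.4535, -0.3472, 0.2803]
eef_rot: [0.993, 0.118, 0.001, -0.001]
ft_force: [0.6, -0.1, 0.4]
gripper_width: 0.999
grip_force: 0.0
```

drive_tool:
  deltas: [14.5, -49.8, 3.5, -39.9, 5.1, -14.1, 14.5, -49.8, 3.5, -39.9, 5.1, -14.1, 14.5, -49.8, 3.5, -39.9, 5.1, -14.1, 14.5, -49.8, 3.5, -39.9, 5.1, -14.1, 14.5, -49.8, 3.5, -39.9, 5.1, -14.1, 14.5, -49.8, 3.5, -39.9, 5.1, -14.1, 14.5, -49.8, 3.5, -39.9, 5.1, -14.1, 14.5, -49.8, 3.5, -39.9, 5.1, -14.1, 14.5, -49.8, 3.5, -39.9, 5.1, -14.1, 14.5, -49.8, 3.5, -39.9, 5.1, -14.1]

```text
clock: 2.1
tcp_pos: [0.4726, 0.0815, 0.2497]
eef_rot: [0.912, 0.225, 0.081, 0.334]
ft_force: [1.4, -0.5, 1.5]
gripper_width: 1.0
grip_force: 0.0
```

Run:
```python
from h import *
s=ctrl.sense();print(s["clock"],s["joint_positions"],s["tcp_pos"],s["ft_force"])
a=delta(O+A.apply([-.01,.016+.22,.017]),Gr)
a=delta(O+A.apply([-.01,.016+.05,.017]),Gr)
```

```text
2.1 [-0.305  0.351 -0.504  2.051  0.891  1.236 -2.4  ] [0.473 0.082 0.25 ] [ 1.427 -0.481  1.488]
[4.43, -5.92, -4.5, 0.18, 0.2, -0.06]
[4.49, -5.98, 12.5, 0.18, 0.2, -0.06]
```

drive_tool:
  deltas: [4.5, -6, -4.5, 0.2, 0.2, 0, 4.5, -6, -4.5, 0.2, 0.2, 0, 4.5, -6, -4.5, 0.2, 0.2, 0, 4.5, -6, -4.5, 0.2, 0.2, 0, 4.5, -6, -4.5, 0.2, 0.2, 0, 4.5, -6, -4.5, 0.2, 0.2, 0]

```text
clock: 2.7
tcp_pos: [0.4778, 0.1663, 0.2458]
eef_rot: [0.912, 0.226, 0.083, 0.332]
ft_force: [0.4, -0.3, -0.5]
gripper_width: 0.997
grip_force: 0.0
```

Run:
```python
from h import *
s=ctrl.sense();print(s["clock"],s["joint_positions"],s["tcp_pos"],s["ft_force"])
a=delta(O+A.apply([-.01,.016+.04,.017]),Gr)
for n in("top","scene"):
    im=ctrl.camera(n)[:,:,::-1];cv2.imwrite(f"pics/{n}1.png",im)
t=cv2.imread("pics/top1.png");q=cv2.imread("pics/scene1.png")
cv2.imwrite("pics/p1.png",np.hstack([cv2.resize(t[110:240,150:280],(400,400)),cv2.resize(q[100:230,200:330],(400,400))]))
```

```text
2.7 [-0.422  0.455 -0.532  1.915  0.866  1.345 -2.468] [0.478 0.166 0.246] [ 0.449 -0.323 -0.527]
[0.02, -0.13, 17.9, -0.0, -0.01, -0.11]
```

View pics/p1.png

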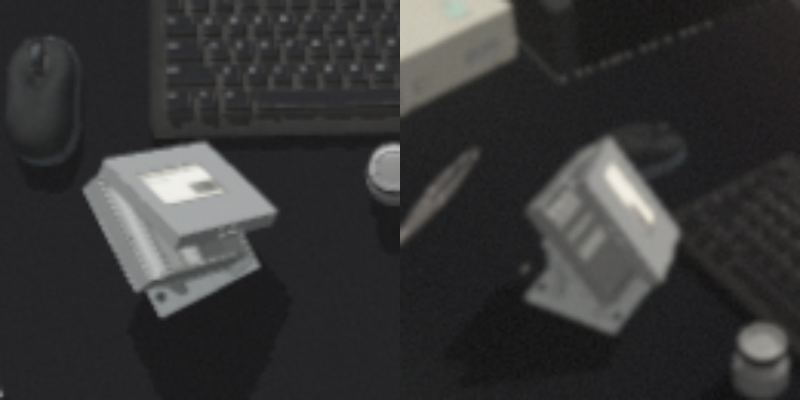

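The picture shows the box and rest unchanged, and the arm isn't drawn. I'll advance along tool z.

drive_tool:
  deltas: [0, -0.1, 4, 0, 0, 0, 0, -0.1, 8, 0, 0, 0, 0, -0.1, 12, 0, 0, 0, 0, -0.1, 15, 0, 0, 0, 0, -0.1, 17, 0, 0, 0, 0, -0.1, 17.9, 0, 0, 0, 0, -0.1, 17.9, 0, 0, 0]

```text
clock: 3.5
tcp_pos: [0.5311, 0.0667, 0.1073]
eef_rot: [0.912, 0.226, 0.083, 0.331]
ft_force: [0.3, -0.1, 0.5]
gripper_width: 0.998
grip_force: 0.0
```

drive_tool:
  deltas: [0, 0, 0.7, 0, 0, 0, 0, 0, 1.4, 0, 0, 0, 0, 0, 2.1, 0, 0, 0, 0, 0, 2.8, 0, 0, 0, 0, 0, 3.4, 0, 0, 0, 0, 0, 3.8, 0, 0, 0, 0, 0, 3.8, 0, 0, 0]

```text
clock: 4.2
tcp_pos: [0.5427, 0.0459, 0.0781]
eef_rot: [0.912, 0.227, 0.083, 0.331]
ft_force: [0.2, -0.0, 0.5]
gripper_width: 1.004
grip_force: 0.1
```

Run:
```python
from h import *
s=ctrl.sense();print(s["clock"],s["joint_positions"],s["tcp_pos"],s["ft_force"],s["torque"])
a=delta(O+A.apply([-.01,.016,.017]),Gr)
```

```text
4.2 [-0.294  0.706 -0.361  2.026  1.205  1.025 -2.644] [0.543 0.046 0.078] [ 0.186 -0.001  0.518] [ 0.569  0.307 -0.016]
[-0.08, 0.17, 0.26, -0.07, -0.08, 0.0]
```

drive_tool:
  deltas: [0, 0.1, 0.1, 0, 0, 0, 0, 0.1, 0.1, 0, 0, 0, 0, 0.1, 0.1, 0, 0, 0, 0, 0.1, 0.1, 0, 0, 0, 0, 0.1, 0.1, 0, 0, 0, 0, 0.1, 0.1, 0, 0, 0, 0, 0.1, 0.1, 0, 0, 0, 0, 0.1, 0.1, 0, 0, 0]
  grip: 2.5
  newtons: 30

```text
clock: 5.0
tcp_pos: [0.5434, 0.0457, 0.0785]
eef_rot: [0.912, 0.227, 0.083, 0.331]
ft_force: [-3.1, 2.2, 5.0]
gripper_width: 0.384
grip_force: 31.2
```

drive_tool:
  deltas: [0, 0, 0, 0, 0, 0, 0, 0, 0, 0, 0, 0, 0, 0, 0, 0, 0, 0, 0, 0, 0, 0, 0, 0, 0, 0, 0, 0, 0, 0, 0, 0, 0, 0, 0, 0]

```text
clock: 5.6
tcp_pos: [0.5434, 0.0457, 0.0785]
eef_rot: [0.912, 0.227, 0.084, 0.331]
ft_force: [-3.4, 2.5, 5.5]
gripper_width: 0.388
grip_force: 31.2
```

Run:
```python
from h import *
s=ctrl.sense();print(s["clock"],s["joint_positions"],s["tcp_pos"],s["ft_force"],s["torque"],s["gripper_width"]*85.4,s["grip_force"])
p=s["tcp_pos"];print(A.inv().apply(p-O))
for n in("top","scene"):
    im=ctrl.camera(n)[:,:,::-1];cv2.imwrite(f"pics/{n}2.png",im)
t=cv2.imread("pics/top2.png");q=cv2.imread("pics/scene2.png")
cv2.imwrite("pics/p2.png",np.hstack([cv2.resize(t[130:230,160:260],(400,400),interpolation=2),cv2.resize(q[120:220,220:320],(400,400),interpolation=2)]))
```

```text
5.6 [-0.292  0.705 -0.361  2.026  1.206  1.023 -2.643] [0.543 0.046 0.078] [-3.398  2.493  5.507] [ 0.415  0.522 -0.284] 33.128299152302695 31.19202196598053
[-0.009  0.019  0.016]
```

View pics/p2.png

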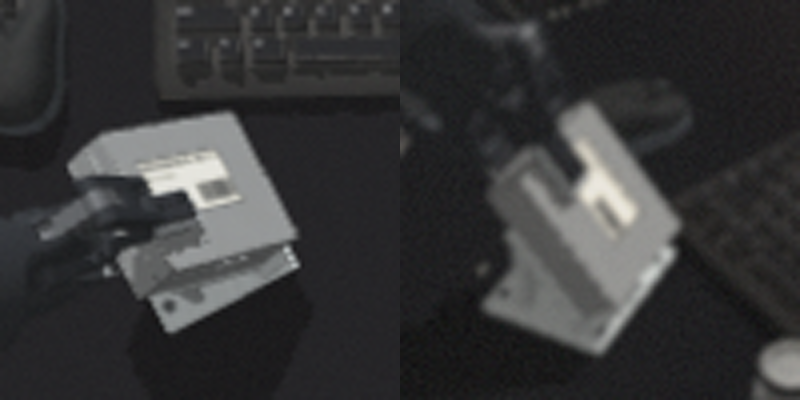

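The pictures show the lid flush, with the box held between the pads and still on the rest. The width is 33 mm at 31 N. Lifting it off now, along the slope with a small lift away from the rails.

drive_tool:
  deltas: [0, 0.2, -0.3, 0, 0, 0, 0, 0.4, -1, 0, 0, 0, 0, 0.6, -2, 0, 0, 0, 0, 0.8, -4, 0, 0, 0, 0, 1, -7, 0, 0, 0, 0, 1, -10, 0, 0, 0, 0, 1, -13, 0, 0, 0, 0, 1, -15, 0, 0, 0, 0, 1, -15, 0, 0, 0]
  newtons: 40

```text
clock: 6.6
tcp_pos: [0.502, 0.1265, 0.202]
eef_rot: [0.912, 0.228, 0.086, 0.329]
ft_force: [1.0, 0.4, -1.2]
gripper_width: 0.379
grip_force: 40.2
```

```bash
cat >> h.py <<'E'
B=R.from_euler('z',11.6,degrees=True);BO=np.array([.514,-.332,0])
Pl=R.from_matrix(np.c_[B.apply([1,0,0]),B.apply([0,-1,0]),[0,0,-1]])
E
python3 - <<'E'
from h import *
s=ctrl.sense();print(s["clock"],s["joint_positions"],s["tcp_pos"],s["ft_force"],s["gripper_width"]*85.4)
T=BO+B.apply([-.009,.007,.072]);print("T",T)
a=delta(T+[0,0,.15],Pl)
E
```

```text
6.6 [-0.37   0.501 -0.486  1.971  0.951  1.231 -2.491] [0.502 0.126 0.202] [ 1.009  0.393 -1.234] 32.35868045116357
T [ 0.504 -0.327  0.072]
[-21.26, 32.13, 24.0, 39.47, -6.12, 15.79]
```

drive_tool:
  deltas: [-5, 8, 6, 8, -1.2, 3.2, -7.5, 12, 9, 14, -2.2, 5.6, -10, 16, 12, 20, -3.1, 8, -12.5, 19.5, 14.6, 26, -4, 10.4, -15, 23, 17.2, 32, -5, 12.8, -17, 26, 19.5, 36, -5.6, 14.4, -19, 29, 21.7, 39.5, -6.1, 15.8, -21.3, 32.1, 24, 39.5, -6.1, 15.8, -21.3, 32.1, 24, 39.5, -6.1, 15.8, -21.3, 32.1, 24, 39.5, -6.1, 15.8]

```text
clock: 7.6
tcp_pos: [0.4976, -0.3391, 0.2201]
eef_rot: [0.996, 0.094, -0.003, 0.003]
ft_force: [-0.3, -0.7, -1.0]
gripper_width: 0.38
grip_force: 40.3
```

Run:
```python
from h import *
s=ctrl.sense();print(s["clock"],s["joint_positions"],s["tcp_pos"],s["ft_force"],s["gripper_width"]*85.4)
T=BO+B.apply([-.009,.007,.072])
a=delta(T+[0,0,.15],Pl)
```

```text
7.6 [ 0.81   0.5   -0.4    1.662  0.23   1.028 -1.049] [ 0.498 -0.339  0.22 ] [-0.346 -0.718 -1.001] 32.474933519964814
[0.83, -1.08, -0.2, 0.33, 0.42, -0.84]
```

drive_tool:
  deltas: [0, 0, 0, 0, 0, 0, 0, 0, 0, 0, 0, 0, 0, 0, 0, 0, 0, 0]

```text
clock: 7.9
tcp_pos: [0.5017, -0.3276, 0.2211]
eef_rot: [0.995, 0.101, -0.002, 0.001]
ft_force: [0.1, 0.2, -0.7]
gripper_width: 0.38
grip_force: 40.3
```

Run:
```python
from h import *
s=ctrl.sense();print(s["clock"],s["tcp_pos"])
T=BO+B.apply([-.009,.007,.072])
a=delta(T+[0,0,.015],Pl)
for n in("top","scene"):
    im=ctrl.camera(n)[:,:,::-1];cv2.imwrite(f"pics/{n}3.png",im)
t=cv2.imread("pics/top3.png");q=cv2.imread("pics/scene3.png")
cv2.imwrite("pics/p3.png",np.hstack([cv2.resize(t[150:250,310:410],(400,400),interpolation=2),cv2.resize(q[170:350,240:420],(400,400),interpolation=2)]))
```

```text
7.9 [ 0.502 -0.328  0.221]
[0.27, -0.04, 13.41, 0.08, 0.22, -0.03]
```

View pics/p3.png

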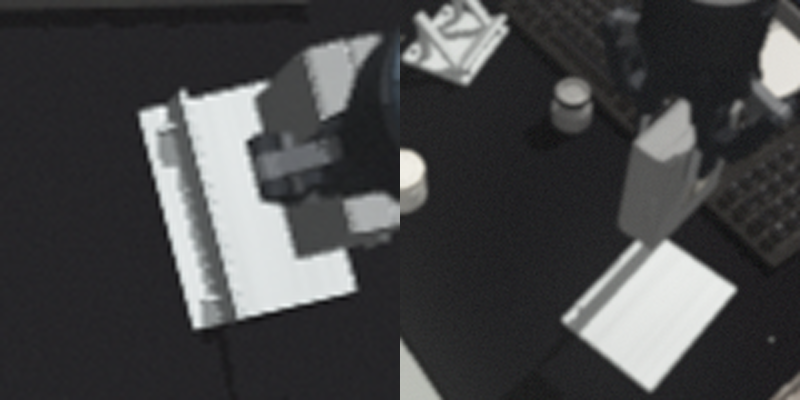

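The box is held upright over the bookend, with its underside toward the wall, and the bookend is clear. Lowering it.

drive_tool:
  deltas: [0.3, 0, 3, 0, 0.2, 0, 0.3, 0, 6, 0, 0.2, 0, 0.3, 0, 9, 0, 0.2, 0, 0.3, 0, 11, 0, 0.2, 0, 0.3, 0, 12.6, 0, 0.2, 0, 0.3, 0, 13.4, 0, 0.2, 0, 0.3, 0, 13.4, 0, 0.2, 0, 0.3, 0, 13.4, 0, 0.2, 0]

```text
clock: 8.8
tcp_pos: [0.5047, -0.3301, 0.0883]
eef_rot: [0.995, 0.099, 0.001, 0.002]
ft_force: [-0.7, -0.5, -1.5]
gripper_width: 0.38
grip_force: 40.4
```

Run:
```python
from h import *
s=ctrl.sense();print(s["clock"],s["tcp_pos"],s["ft_force"],s["torque"])
T=BO+B.apply([-.009,.007,.072])
a=delta(T,Pl)
for n in("top","scene"):
    im=ctrl.camera(n)[:,:,::-1];cv2.imwrite(f"pics/{n}4.png",im)
t=cv2.imread("pics/top4.png");q=cv2.imread("pics/scene4.png")
cv2.imwrite("pics/p4.png",np.hstack([cv2.resize(t[150:250,320:420],(400,400),interpolation=2),cv2.resize(q[240:360,300:420],(400,400),interpolation=2)]))
```

```text
8.8 [ 0.505 -0.33   0.088] [-0.714 -0.55  -1.472] [ 0.011 -0.008  0.029]
[-0.03, -0.33, 1.63, 0.2, -0.06, -0.19]
```

View pics/p4.png

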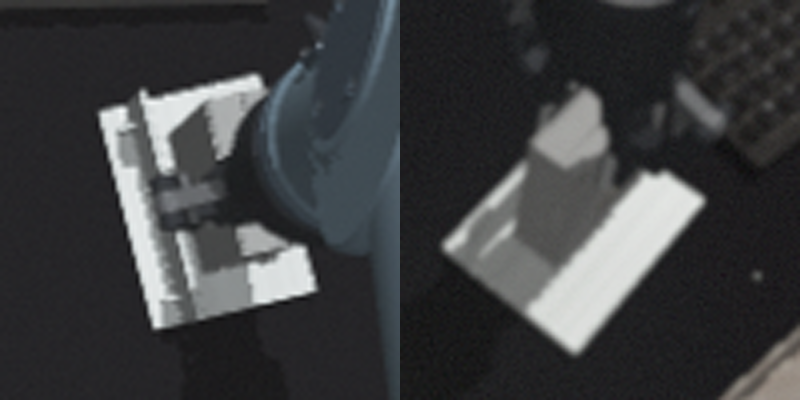

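The picture shows the box upright just above the base, parallel to the wall with a small gap. Easing it down while watching the force.

drive_tool:
  deltas: [0, -0.2, 0.3, 0, 0, 0, 0, -0.2, 0.6, 0, 0, 0, 0, -0.2, 0.8, 0, 0, 0, 0, -0.2, 1, 0, 0, 0, 0, -0.2, 1, 0, 0, 0, 0, -0.2, 1, 0, 0, 0]

```text
clock: 9.5
tcp_pos: [0.5036, -0.328, 0.0773]
eef_rot: [0.995, 0.099, 0.0, 0.001]
ft_force: [-0.2, 0.6, -1.3]
gripper_width: 0.377
grip_force: 40.4
```

drive_tool:
  deltas: [0, 0, 0.1, 0, 0, 0, 0, 0, 0.2, 0, 0, 0, 0, 0, 0.2, 0, 0, 0]

```text
clock: 9.8
tcp_pos: [0.5035, -0.3279, 0.0752]
eef_rot: [0.995, 0.099, -0.0, 0.001]
ft_force: [-0.8, 0.3, -0.8]
gripper_width: 0.385
grip_force: 40.4
```

drive_tool:
  deltas: [0, 0, 0.1, 0, 0, 0, 0, 0, 0.2, 0, 0, 0, 0, 0, 0.2, 0, 0, 0]

```text
clock: 10.1
tcp_pos: [0.5035, -0.3279, 0.0732]
eef_rot: [0.995, 0.099, -0.0, 0.001]
ft_force: [0.7, -0.0, -1.1]
gripper_width: 0.381
grip_force: 40.4
```

Run:
```python
from h import *
s=ctrl.sense();print(s["clock"],s["tcp_pos"],s["ft_force"],s["torque"])
delta(BO+B.apply([-.009,.007,.072]),Pl)
```

```text
10.1 [ 0.503 -0.328  0.073] [ 0.696 -0.024 -1.078] [-0.017  0.076 -0.012]
[0.05, -0.09, 0.12, 0.14, 0.02, -0.21]
```

drive_tool:
  deltas: [0, 0, 0.1, 0, 0, 0, 0, 0, 0.1, 0, 0, 0]

```text
clock: 10.3
tcp_pos: [0.5035, -0.328, 0.0722]
eef_rot: [0.995, 0.099, -0.0, 0.001]
ft_force: [-0.0, 0.4, -0.6]
gripper_width: 0.383
grip_force: 40.4
```

drive_tool:
  deltas: [0, 0, 0.1, 0, 0, 0, 0, 0, 0.1, 0, 0, 0]

```text
clock: 10.5
tcp_pos: [0.5037, -0.328, 0.0714]
eef_rot: [0.995, 0.099, 0.0, 0.001]
ft_force: [0.1, -0.6, -0.9]
gripper_width: 0.38
grip_force: 40.4
```

drive_tool:
  deltas: [0, 0, 0.1, 0, 0, 0, 0, 0, 0.1, 0, 0, 0]

```text
clock: 10.7
tcp_pos: [0.5036, -0.3281, 0.0712]
eef_rot: [0.995, 0.099, -0.0, 0.002]
ft_force: [-2.5, 0.3, 6.8]
gripper_width: 0.381
grip_force: 41.0
```

There is contact at 6.8 N. Releasing partly, then retreating upward.

drive_tool:
  deltas: [0, 0, 0, 0, 0, 0, 0, 0, 0, 0, 0, 0, 0, 0, 0, 0, 0, 0, 0, 0, 0, 0, 0, 0]
  grip: 5.5

```text
clock: 11.1
tcp_pos: [0.5036, -0.328, 0.0703]
eef_rot: [0.995, 0.099, 0.0, 0.001]
ft_force: [0.2, 0.1, 0.5]
gripper_width: 0.642
grip_force: 0.0
```

drive_tool:
  deltas: [0, 0, -1, 0, 0, 0, 0, 0, -2.5, 0, 0, 0, 0, 0, -4.5, 0, 0, 0, 0, 0, -8, 0, 0, 0, 0, 0, -12, 0, 0, 0, 0, 0, -16, 0, 0, 0, 0, 0, -18, 0, 0, 0, 0, 0, -18, 0, 0, 0]

```text
clock: 11.9
tcp_pos: [0.5057, -0.3284, 0.2556]
eef_rot: [0.995, 0.099, 0.003, 0.004]
ft_force: [0.7, -0.7, 0.2]
gripper_width: 0.641
grip_force: 0.0
```

drive_tool:
  deltas: [-10, 5, 0, 0, 0, 0, -10, 10, 0, 0, 0, 0, -10, 15, 0, 0, 0, 0, -10, 20, 0, 0, 0, 0, -10, 20, 0, 0, 0, 0]

```text
clock: 12.4
tcp_pos: [0.4432, -0.5463, 0.2508]
eef_rot: [0.995, 0.098, -0.0, 0.002]
ft_force: [1.2, -0.4, 1.2]
gripper_width: 0.644
grip_force: 0.0
```

Run:
```python
from h import *
s=ctrl.sense();print(s["clock"],s["tcp_pos"])
cv=[]
Bx=R.from_matrix(np.c_[B.apply([1,0,0]),[0,0,1],B.apply([0,-1,0])]);V=Bx.apply(verts(0))+BO+B.apply([0,.023,.053])
for n,(x,y) in(("top",(330,150)),("scene",(300,250))):
    im=ctrl.camera(n)[:,:,::-1];c=cv2.resize(im[y:y+100,x:x+100],(400,400),interpolation=2)
    for k in(0,3):cv2.polylines(c,[np.round((proj(n,V[4*k:4*k+4])-[x,y]+.5)*4).astype(int)],1,(0,255,0))
    cv.append(c)
cv2.imwrite("pics/p5.png",np.hstack(cv))
```

```text
12.4 [ 0.443 -0.546  0.251]
```

View pics/p5.png

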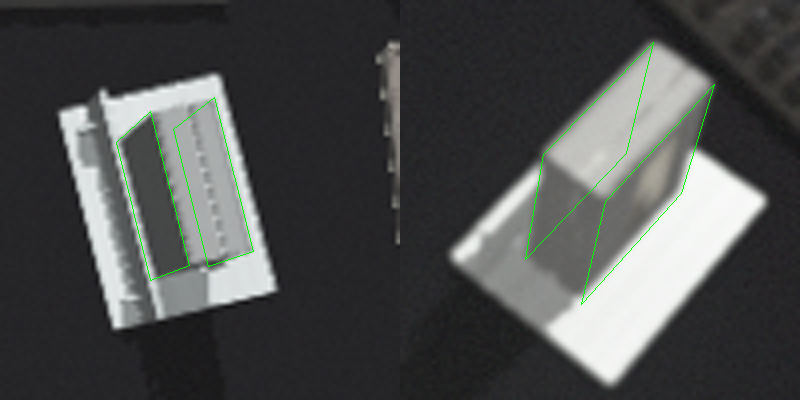

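The picture shows the box standing upright with its lid shut, matching the target outline to about 1 px. Handing it in.

```bash
python3 -c "
from workcell import ctrl
print(ctrl.finish_job())"
```

```text
the job is handed in; nothing more can be done
None
```

The lid was squeezed shut while the box lay on the rest. The box now stands upright on the bookend's base, about 7 mm from the wall by my camera measurement, with the lid facing away. I handed the job in at about 12.5 s; it returned no verdict.

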